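# Pack the spice tins in the lidded box behind the sliding stop

## Task

Lift the lid off the wooden box by its knob and lay it flat on the ledge, then stand all the flat steel tins from the ledge upright in the box, face to face in one row between the end wall and the sliding stop, and push the stop along until the row is snug against the wall. Finally put the lid back on so that it sits fully down on the box, and leave the things on the turntable and the spoon alone.

Things in the scene. Friction and masses are not known exactly. Their poses are not given: they have to be found in the camera images.
- box: fixed open-topped wooden box, 152 (x) x 282 (y) outside, rim 93 above the ledge, walls 8 thick; inside 136 x 266 (y -133 to 133), floor top at z = 8. Origin: centre of its underside, z up. The row stands against the -y end wall (inner face y = -133); the sliding stop is at the +y end. Covered by the lid at first; place and yaw vary
- stop (a joint): sliding stop in the box, m: 0 = fully back (box +y), grows to 0.095 towards the end wall. Its flat front face (124 wide, top 66 above the ledge) is 0.205 minus this value from the end wall's inner face: four tins are snug at 0.045, three at 0.085. Starts at 0 to 0.015; friction 2.5 N, stays where left
- stop_grip (a point): centre of the top of the stop's upright grip post, 78 above the ledge; post 22 x 22 mm, its axis 38 mm behind the front face on the box's middle line, rising from a foot whose top is 17 above the ledge. Axes as the box's. Grip it from above across the box's x and push, or push the stop from behind
- lid: loose wooden lid, plate 158 (x) x 288 (y) x 8 mm over a 122 x 252 x 8 mm locating board that drops inside the box rim with 7 mm play all round; 350 g. Origin: centre of the board's underside, z up: 85 mm above the ledge when seated, 0 when lying on the ledge; plate top 16 above it. Starts on the box, aligned to 0.02 rad
- lid_knob (a point): centre of the top of the lid's block knob, 52 above the lid's origin; knob 24 (lid x, the way to grip it) x 50 (lid y) x 36 tall. Axes as the lid's
- tin1: flat rectangular steel tin standing upright, 56 (its x) x 40 (its y, thickness) x 66 tall plus a 6 mm high round cap of 24 mm diameter (72 in all); about 160 g; origin at the centre of its base, z up. Three or four of the five alike tins are present. Grip it across the 56 mm side so that it can stand face to face with others
- tin2: flat rectangular steel tin standing upright, 56 (its x) x 40 (its y, thickness) x 66 tall plus a 6 mm high round cap of 24 mm diameter (72 in all); about 160 g; origin at the centre of its base, z up. Three or four of the five alike tins are present. Grip it across the 56 mm side so that it can stand face to face with others
- tin3: flat rectangular steel tin standing upright, 56 (its x) x 40 (its y, thickness) x 66 tall plus a 6 mm high round cap of 24 mm diameter (72 in all); about 160 g; origin at the centre of its base, z up. Three or four of the five alike tins are present. Grip it across the 56 mm side so that it can stand face to face with others
- tin4: flat rectangular steel tin standing upright, 56 (its x) x 40 (its y, thickness) x 66 tall plus a 6 mm high round cap of 24 mm diameter (72 in all); about 160 g; origin at the centre of its base, z up. Three or four of the five alike tins are present. Grip it across the 56 mm side so that it can stand face to face with others
- tin5: flat rectangular steel tin standing upright, 56 (its x) x 40 (its y, thickness) x 66 tall plus a 6 mm high round cap of 24 mm diameter (72 in all); about 160 g; origin at the centre of its base, z up. Three or four of the five alike tins are present. Grip it across the 56 mm side so that it can stand face to face with others
- turntable: fixed round white plastic turntable, 210 mm diameter, 22 tall, origin under its centre; the tub, shaker and jar stand on it; leave alone
- tub: red spice tub, 72 diameter x 85 tall, on the turntable; origin at its base; leave alone
- shaker: blue salt shaker, 48 diameter x 95 tall, on the turntable; origin at its base; leave alone
- jar: squat glass jar, 84 diameter x 80 tall, on the turntable; origin at its base; leave alone
- spoon: wooden spoon 260 mm long lying on the ledge beyond the box; leave alone
There are look-alikes about, which are no part of the job. Leave any purple look-alike of the tin1 alone. Leave any red look-alike of the tin5 alone.

How it is judged:
On the way, in this order (a step that is already met when the one before it is completed fails the run):
1. the lid is off the box and lies flat on the ledge, let go (height (world z) of lid below 0.02 m and angle between lid's own z axis and vertical below 0.15 rad and horizontal distance between lid and box above 0.15 m and contact force between the fingers and lid below 0.3 N), for 0.2 s.
2. all tins stand upright in the box in one row against the end wall and the stop is snug against the row (z of tin1 in the frame of box between 0.003 and 0.016 m and x of tin1 in the frame of box between -0.045 and 0.045 m and y of tin1 in the frame of box between -0.127 and 0.04 m and angle between each of tin1, tin2, tin3, tin4, tin5's own z axis and vertical below 0.12 rad and angle between the y axis of each of tin1, tin2, tin3, tin4, tin5 and the y axis of box, either way round below 0.2 rad and linear speed of each of tin1, tin2, tin3, tin4, tin5 below 0.03 m/s and z of tin2 in the frame of box between 0.003 and 0.016 m and x of tin2 in the frame of box between -0.045 and 0.045 m and y of tin2 in the frame of box between -0.127 and 0.04 m and z of tin3 in the frame of box between 0.003 and 0.016 m and x of tin3 in the frame of box between -0.045 and 0.045 m and y of tin3 in the frame of box between -0.127 and 0.04 m and z of tin4 in the frame of box between 0.003 and 0.016 m and x of tin4 in the frame of box between -0.045 and 0.045 m and y of tin4 in the frame of box between -0.127 and 0.04 m and z of tin5 in the frame of box between 0.003 and 0.016 m and x of tin5 in the frame of box between -0.045 and 0.045 m and y of tin5 in the frame of box between -0.127 and 0.04 m and ((value of joint stop between 0.078 and 0.091 m and (y of tin1 in the frame of box between -0.123 and -0.103 m or y of tin2 in the frame of box between -0.123 and -0.103 m or y of tin3 in the frame of box between -0.123 and -0.103 m or y of tin4 in the frame of box between -0.123 and -0.103 m or y of tin5 in the frame of box between -0.123 and -0.103 m) and (y of tin1 in the frame of box between -0.083 and -0.063 m or y of tin2 in the frame of box between -0.083 and -0.063 m or y of tin3 in the frame of box between -0.083 and -0.063 m or y of tin4 in the frame of box between -0.083 and -0.063 m or y of tin5 in the frame of box between -0.083 and -0.063 m) and (y of tin1 in the frame of box between -0.043 and -0.023 m or y of tin2 in the frame of box between -0.043 and -0.023 m or y of tin3 in the frame of box between -0.043 and -0.023 m or y of tin4 in the frame of box between -0.043 and -0.023 m or y of tin5 in the frame of box between -0.043 and -0.023 m)) or (value of joint stop between 0.038 and 0.051 m and (y of tin1 in the frame of box between -0.123 and -0.103 m or y of tin2 in the frame of box between -0.123 and -0.103 m or y of tin3 in the frame of box between -0.123 and -0.103 m or y of tin4 in the frame of box between -0.123 and -0.103 m or y of tin5 in the frame of box between -0.123 and -0.103 m) and (y of tin1 in the frame of box between -0.083 and -0.063 m or y of tin2 in the frame of box between -0.083 and -0.063 m or y of tin3 in the frame of box between -0.083 and -0.063 m or y of tin4 in the frame of box between -0.083 and -0.063 m or y of tin5 in the frame of box between -0.083 and -0.063 m) and (y of tin1 in the frame of box between -0.043 and -0.023 m or y of tin2 in the frame of box between -0.043 and -0.023 m or y of tin3 in the frame of box between -0.043 and -0.023 m or y of tin4 in the frame of box between -0.043 and -0.023 m or y of tin5 in the frame of box between -0.043 and -0.023 m) and (y of tin1 in the frame of box between -0.003 and 0.017 m or y of tin2 in the frame of box between -0.003 and 0.017 m or y of tin3 in the frame of box between -0.003 and 0.017 m or y of tin4 in the frame of box between -0.003 and 0.017 m or y of tin5 in the frame of box between -0.003 and 0.017 m)))), for 0.2 s.
At the end, for the whole second after the job is handed in: all tins upright (0.12 rad) on the box floor, square to it (0.2 rad), in one tight row against the end wall (each within 10 mm of its place), the stop within 7 mm of fully snug; the lid level and fully down on the box rim, within 20 mm of centred; all at rest (all of step 2 and z of lid in the frame of box between 0.081 and 0.089 m and x of lid in the frame of box between -0.02 and 0.02 m and y of lid in the frame of box between -0.02 and 0.02 m and angle between lid's own z axis and vertical below 0.05 rad and linear speed of lid below 0.02 m/s); the robot touches nothing.
It fails at once if the tub is disturbed (moved over 40 mm or tipped) (distance of tub from where it was at the start of the episode above 0.04 m or angle between tub's own z axis and vertical above 0.5 rad).
It fails at once if the shaker is disturbed (moved over 40 mm or tipped) (distance of shaker from where it was at the start of the episode above 0.04 m or angle between shaker's own z axis and vertical above 0.5 rad).
It fails at once if the jar is disturbed (moved over 40 mm or tipped) (distance of jar from where it was at the start of the episode above 0.04 m or angle between jar's own z axis and vertical above 0.5 rad).
It fails at once if the spoon is disturbed (moved over 40 mm) (distance of spoon from where it was at the start of the episode above 0.04 m).
Of tin1, tin2, tin3, tin4, tin5 only 3 to 4 are there at a start; the rules pass over those that are not, and their reading is None.
At some moment in a run one of lid, tin1, tin2, tin3, tin4, tin5 may be knocked a few centimetres aside while the robot is not near it.
It also fails if it takes over 210 s, if anything falls off the work surface, if the arm or the gripper's body presses on something with over 40 N, if the wrist force passes 120 N, or if a joint passes its speed limit or range.

## Robot

A 6-joint arm with a two-finger parallel gripper is mounted at the origin on the work surface. World frame = base frame: x ahead of the robot, y to its left, z up, the work surface at z = 0. Lengths are in m, angles in rad, forces in N, time in s.
With the tool pointing down it reaches from about 0.2 to 0.875 m from the base axis. Payload 3.4 kg.
Tool frame: the origin (TCP) lies between the finger pads; the fingertips stand 25 mm ahead of it and the grasp point (between the pads) lies 6 mm ahead of it (r.nose_length is the z of the fingertips in the tool frame, in m); z points along the fingers, x is the direction in which the jaws open and shut, and the axes are right-handed (so a half turn about z gives the same grasp; the last joint's range is limited). The gripper opens to 94 mm and grips with 3 to 60 N. Pads are 16 mm wide; open, the fingers measure 119 mm over their backs; the gripper's body (75 mm by 177 mm) begins 78 mm behind the grasp point.
Start: joints at [-1.325, 0.276, 1.505, -0, 1.361, -0.121], TCP at [0.206, -0.537, 0.23] pointing down, gripper open.
Joint ranges: [-2.89, 2.89], [-0.75, 2.08], [0.22, 2.7], [-1.18, 4.32], [0.11, 2.71], [-2.7, 2.7]. Speed limits (rad/s): [2.57, 2.57, 3.14, 3.14, 3.14, 3.14].

## Interface

Orientations are given as a unit quaternion [w, x, y, z].
In Python, from plant import r, gripper_to, inverse_kinematics, vision, models, telemetry gives the robot as it stands. Calls block until the motion is done:
- r.move_to(position, orientation): joint-space move of the TCP to a pose.
- r.move_l(position, rot=None, vel=0.15, guard=None): straight line of the TCP; rot=None keeps the orientation; vel is the mean speed in m/s. With guard (N) it stops when the force on the tool has changed by that much, and returns True; else False.
- r.movej(angles): joint-space move.
- gripper_to(opening, f_grip=None): finger opening in m; f_grip is the grip in N (None keeps the last); returns when the fingers have stopped.
- r.hold(seconds).
- inverse_kinematics(position, orientation): joint angles nearest the present ones, or None.
- vision.snapshot(name): name is "scene" or "top" or "wrist"; returns the picture (480x640x3 uint8, red, green, blue); there is no depth.
- vision.get_calibration(name): a dict with "fx", "fy", "cx", "cy" (pixels), "position" and "orientation" of the camera in the world. Camera axes: x right, y down, z forward; pixel columns grow to the right and rows downward; lengths in m; the calibration is good to about 2 mm. A picture is of the moment at which its call begins: read the wrist's pose just before it. get_calibration takes no time and is no camera call; for the wrist camera it gives the pose at the moment of the call.
A pose or a line that the arm cannot do raises r.PlanningError and nothing moves.
- r.sign_off(): hands the job in, once; it reports no verdict.
Trained networks look in the newest picture that a camera, given by its name, has taken for a name from the list of things; names that differ only in an ending like _2 or _b are one class to them, and where a whole thing is asked for, a point or a joint stands for the part that bears it (a point fixed in the world has none). Each returns a list of dicts, best first, with "score" (0 to 1); they miss things now and then, are a little off and sometimes report something else, mostly with a low value. They report only what shows in the picture. A call takes as long as a camera call. They do not tell look-alikes from the thing itself.
- models.boxes_of(thing, camera): "at" ([x, y, z] in m, in world coordinates, good to about 4 mm: the middle of the surface that is visible of it).
- models.regions_of(thing, camera): "pixels" (480x640 bool, what is visible of it).
- models.mark_of(thing, camera): "at" ([x, y, z] in m, in world coordinates, good to about 4 mm: a listed point, or the origin of a listed thing).
Readings, each from a call of its own:
- telemetry.current_t(): time.
- telemetry.current_joints(): joint angles.
- telemetry.current_dq(): joint speeds.
- telemetry.current_joint_efforts(): joint torques, N m.
- telemetry.current_ee_pos(): TCP position.
- telemetry.current_tool_rot(): TCP orientation.
- telemetry.current_wrist_force(): force on the tool from outside, world axes, zero at the start.
- telemetry.current_torque(): the same for the moment, N m.
- telemetry.current_opening(): finger opening in m.
Only numpy, scipy, OpenCV 4.12 (cv2) and the standard library are available. Lean on these libraries where they do the work, as an engineer would, in place of code of your own. Each camera call takes 0.05 s, during which the arm holds its last target. There are 200 camera calls.

## Working session

There is one attempt and no reset: what is moved stays moved. The work goes in short steps, each a Python script; the robot and the scene stay as the last script left them, time stands still between calls to the robot, and variables do not carry over. Pictures are saved under pics/ and viewed, about 12 in all and at most 16, crops included, and the job is handed in when it is done.

```bash
ls; mkdir -p pics
cat > h.py <<'E'
import numpy as np, cv2
from scipy.spatial.transform import Rotation as R
from plant import r, gripper_to, inverse_kinematics, vision, models, telemetry
def save(n,img): cv2.imwrite(f'pics/{n}.png',img[:,:,::-1])
def cal(c):
    k=vision.get_calibration(c); q=k['orientation']; return k,R.from_quat([q[1],q[2],q[3],q[0]]).as_matrix(),np.array(k['position'])
def ray(k,M,p,u,v,z):
    d=M@np.array([(u-k['cx'])/k['fx'],(v-k['cy'])/k['fy'],1]); return p+d*(z-p[2])/d[2]
def proj(k,M,p,X):
    c=M.T@(np.array(X)-p); return np.array([k['cx']+k['fx']*c[0]/c[2],k['cy']+k['fy']*c[1]/c[2]])
def down(yaw): # tool x (jaw axis) at world angle yaw, z down
    m=np.array([[np.cos(yaw),np.sin(yaw),0],[np.sin(yaw),-np.cos(yaw),0],[0,0,-1]])
    q=R.from_matrix(m).as_quat(); return [q[3],q[0],q[1],q[2]]
E
python3 - <<'E'
from h import *
for c in ['scene','top']:
    im=vision.snapshot(c); save(c+'0',im)
    k,M,p=cal(c); print(c,k)
    for t in ['box','lid','lid_knob','tin1','turntable','tub','jar','shaker','spoon']:
        print(t,[(np.round(d['at'],3).tolist(),round(d['score'],2),proj(k,M,p,d['at']).round().tolist()) for d in models.mark_of(t,c)])
print(telemetry.current_t(),telemetry.current_tool_rot())
E
```

```text
pics
scene {'fx': 510.2930901378921, 'fy': 510.2930901378921, 'cx': 308.0515330977621, 'cy': 245.43593457022138, 'position': array([ 0.93496843, -0.82594645,  0.97931992]), 'orientation': array([-0.32836556,  0.90151825,  0.26417935, -0.09823532])}
box []
lid [([0.545, 0.028, 0.085], 0.64, [363.0, 192.0])]
lid_knob [([0.548, 0.027, 0.143], 0.86, [365.0, 175.0])]
tin1 [([0.65, -0.248, -0.001], 0.92, [341.0, 307.0]), ([0.727, -0.142, -0.0], 0.92, [393.0, 290.0]), ([0.56, -0.325, -0.001], 0.81, [290.0, 313.0]), ([0.309, -0.201, -0.004], 0.75, [236.0, 235.0]), ([0.54, -0.215, 0.003], 0.7, [309.0, 276.0]), ([0.434, -0.229, 0.003], 0.69, [269.0, 261.0]), ([0.755, -0.262, 0.004], 0.59, [380.0, 333.0]), ([0.509, -0.508, 0.022], 0.48, [219.0, 360.0])]
turntable []
tub [([0.442, -0.562, 0.028], 0.73, [177.0, 363.0])]
jar [([0.536, -0.577, 0.019], 0.68, [208.0, 394.0])]
shaker [([0.51, -0.511, 0.019], 0.82, [219.0, 362.0])]
spoon [([0.761, 0.136, 0.002], 0.86, [453.0, 222.0])]
top {'fx': 511.17245578890237, 'fy': 511.17245578890237, 'cx': 318.8479697237422, 'cy': 238.17418613359635, 'position':
[... 222 characters left out ...]
, [191.0, 241.0])]
tin1 [([0.558, -0.326, 0.003], 0.95, [380.0, 245.0]), ([0.652, -0.249, 0.0], 0.93, [342.0, 202.0]), ([0.435, -0.229, 0.0], 0.86, [334.0, 306.0]), ([0.545, -0.213, -0.002], 0.77, [326.0, 252.0]), ([0.748, -0.263, -0.0], 0.73, [348.0, 158.0]), ([0.729, -0.138, 0.001], 0.63, [289.0, 167.0]), ([0.314, -0.204, 0.001], 0.56, [323.0, 367.0])]
turntable [([0.498, -0.556, 0.0], 0.61, [493.0, 272.0])]
tub [([0.444, -0.56, 0.021], 0.59, [500.0, 298.0])]
jar []
shaker [([0.507, -0.505, 0.023], 0.84, [471.0, 267.0]), ([0.54, -0.574, 0.022], 0.28, [505.0, 250.0])]
spoon [([0.761, 0.137, -0.004], 0.63, [162.0, 156.0])]
1.0 [ 4.49008066e-05  8.24203643e-01 -5.66293522e-01  2.89262492e-05]
```

View pics/top0.png

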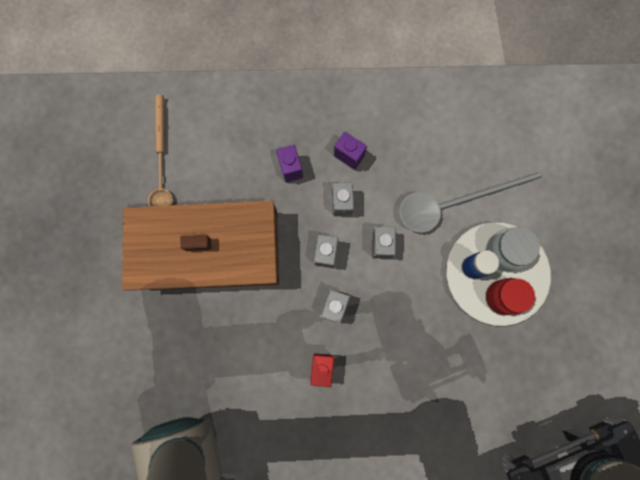

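View pics/scene0.png

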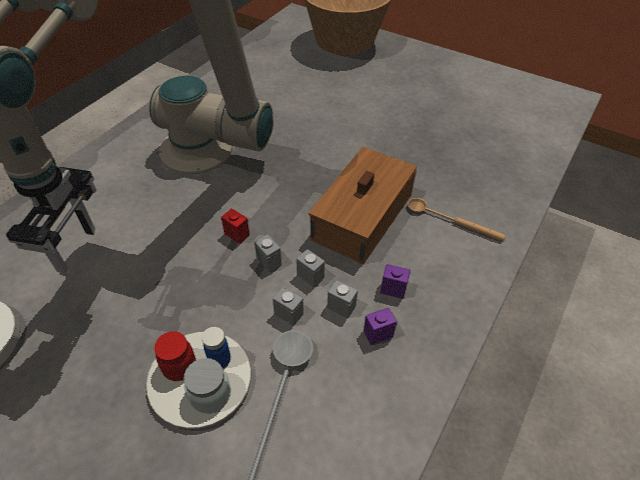

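Four steel-grey tins are visible in the top view at (343,197), (326,249), (385,241) and (335,306). The purple pair at (290,162) and (350,150) and the red one at (322,370) are look-alikes, so I'll leave them alone. The lid's knob is at (194,242). Next I'll measure the lid and look at it from close by.

```bash
cat >> h.py <<'E'
def tri(obs):  # obs: list of (cam cal tuple,(u,v)) -> least-squares 3D point
    A=np.zeros((3,3));b=np.zeros(3)
    for (k,M,p),(u,v) in obs:
        d=M@np.array([(u-k['cx'])/k['fx'],(v-k['cy'])/k['fy'],1]); d/=np.linalg.norm(d)
        P=np.eye(3)-np.outer(d,d); A+=P; b+=P@p
    return np.linalg.solve(A,b)
def go(x,y,z,yaw,vel=.2,joint=False):
    if joint: r.move_to([x,y,z],down(yaw))
    else: r.move_l([x,y,z],down(yaw),vel=vel)
def rect(mask,c,z):
    "min-area rectangle of a mask's outline projected onto plane z: centre, size, yaw of the long side"
    cs,_=cv2.findContours(mask.astype(np.uint8),cv2.RETR_EXTERNAL,cv2.CHAIN_APPROX_NONE)
    ct=max(cs,key=cv2.contourArea)[:,0]
    P=np.array([ray(*c,u,v,z)[:2] for u,v in ct],np.float32)
    (x,y),(w,h),a=cv2.minAreaRect(P*1000); a=np.radians(a)
    if h>w: w,h=h,w; a+=np.pi/2
    a=(a+np.pi/2)%np.pi-np.pi/2
    return np.array([x,y])/1000,(w,h),a
E
python3 - <<'E'
from h import *
vision.snapshot('top'); c=cal('top')
m=models.regions_of('lid','top')
if m: print('lid',rect(m[0]['pixels'],c,.101))
yaw=0.0
print(telemetry.current_t())
go(.42,-.02,.36,yaw,joint=True)
c=cal('wrist'); im=vision.snapshot('wrist'); save('w1',im); print(telemetry.current_t(),c)
k1=models.mark_of('lid_knob','wrist'); print(k1)
m=models.regions_of('lid','wrist'); print(rect(m[0]['pixels'],c,.101) if m else 0)
go(.48,.02,.36,yaw)
c2=cal('wrist'); im=vision.snapshot('wrist'); save('w2',im)
k2=models.mark_of('lid_knob','wrist'); print(k2)
print(c2[2], telemetry.current_t())
E
```

```text
lid (array([0.54872791, 0.0280346 ]), (289.4672546386719, 157.59506225585938), np.float64(-1.5410364690897511))
1.1
3.2167 ({'fx': 420.3869131198506, 'fy': 420.3869131198506, 'cx': 322.36639834978143, 'cy': 241.15760147482612, 'position': array([0.41992732, 0.05824572, 0.51437333]), 'orientation': array([ 1.37630229e-01,  9.90483507e-01, -5.49995507e-04, -2.00412796e-04])}, array([[ 9.99999315e-01, -1.03435724e-03, -5.48403152e-04],
       [-1.14468867e-03, -9.62115235e-01, -2.72640722e-01],
       [-2.45619123e-04,  2.72641163e-01, -9.62115760e-01]]), array([0.41992732, 0.05824572, 0.51437333]))
[{'at': [0.5503, 0.0235, 0.1376], 'score': 0.69}]
(array([0.54895911, 0.02293243]), (281.2783508300781, 159.8572998046875), np.float64(-1.5443183719666234))
[]
[0.47939274 0.09865083 0.51415977] 3.925
```

View pics/w2.png

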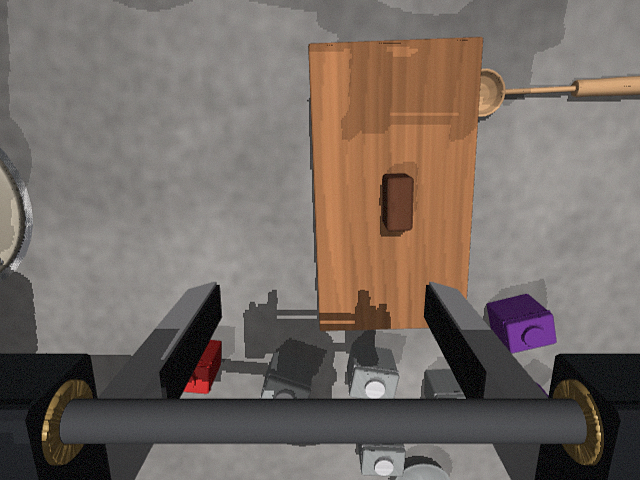

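The wrist view (up is +y) shows the lid with its knob top at about (398,202). The steel tins are below it, partly hidden by the gripper, and the wooden spoon is at the right, clear of the lid.

Run:
```python
from h import *
c=cal('wrist'); kp=ray(*c,398,201,.137); print('knob',kp)
s=cal('scene')
print('basket foot px->',ray(*s,345,50,0), 'lid place px',[proj(*s,[x,y,0]).round() for x,y in [(.37,.28),(.53,.28),(.37,.57),(.53,.57)]])
yaw=.03
gripper_to(.07)
go(.550,.026,.20,yaw); 
go(.550,.026,.1295,yaw,vel=.08)
gripper_to(0.0,f_grip=25); print('open',telemetry.current_opening(),telemetry.current_wrist_force())
go(.550,.026,.24,yaw,vel=.15)
print('open',telemetry.current_opening(),telemetry.current_wrist_force(),telemetry.current_t())
save('s1',vision.snapshot('scene'))
t=vision.snapshot('top'); save('t1',t)
```

```text
knob [0.54724811 0.02913849 0.137     ]
basket foot px-> [9.01805305e-02 7.34079608e-01 1.11022302e-16] lid place px [array([350., 141.]), array([398., 160.]), array([393.,  95.]), array([438., 110.])]
open 0.024087198092273294 [-0.86851106  0.49889081  0.96865962]
open 0.023912765134315346 [-0.05760349  0.0467901  -2.98337391] 8.2167
```

View pics/s1.png

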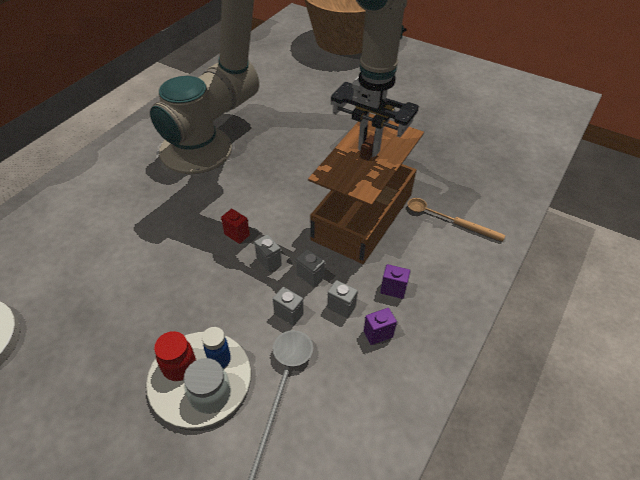

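The lid is held clear of the box, and the ledge beyond the box (scene px 350–440, 95–160) is free. I'll lay it there and look at the opened box.

Run:
```python
from h import *
yaw=.03
go(.46,.42,.20,yaw,vel=.25)
go(.46,.42,.06,yaw,vel=.15)
print(r.move_l([.46,.42,.040],vel=.03,guard=4),telemetry.current_ee_pos())
gripper_to(.06); r.hold(.3)
go(.46,.42,.20,yaw,vel=.2)
vision.snapshot('top')
go(.54,-.02,.36,yaw,vel=.3)
c=cal('wrist'); save('w3',vision.snapshot('wrist'))
for t in ['stop_grip','tin1']:
    print(t,[(np.round(d['at'],3).tolist(),round(d['score'],2),proj(*c,d['at']).round().tolist()) for d in models.mark_of(t,'wrist')])
m=models.regions_of('box','wrist'); print([(rect(d['pixels'],c,.093),d['score']) for d in m])
vision.snapshot('top'); c=cal('top')
print('stop',[(np.round(d['at'],3).tolist(),d['score']) for d in models.mark_of('stop_grip','top')])
m=models.regions_of('box','top'); print([(rect(d['pixels'],c,.093),d['score']) for d in m])
vision.snapshot('scene')
print([(np.round(d['at'],3).tolist(),d['score']) for d in models.mark_of('lid','scene')+models.mark_of('lid_knob','scene')+models.mark_of('stop_grip','scene')])
print(telemetry.current_t())
```

```text
True [0.45996725 0.41999194 0.04424716]
stop_grip [([0.551, 0.127, 0.077], 0.65, [340.0, 50.0]), ([0.555, -0.326, -0.001], 0.41, [327.0, 403.0])]
tin1 [([0.553, -0.325, 0.001], 0.97, [326.0, 404.0]), ([0.427, -0.232, 0.0], 0.97, [236.0, 342.0]), ([0.724, -0.145, 0.002], 0.97, [461.0, 289.0]), ([0.544, -0.212, -0.002], 0.8, [322.0, 331.0]), ([0.315, -0.204, -0.001], 0.75, [152.0, 321.0]), ([0.645, -0.25, -0.002], 0.69, [394.0, 357.0]), ([0.758, 0.135, -0.001], 0.68, [520.0, 60.0]), ([0.752, -0.265, 0.002], 0.48, [471.0, 371.0])]
[((array([0.55183093, 0.02410017]), (284.6032409667969, 154.36830139160156), np.float64(-1.5479466459909905)), 0.93)]
stop []
[((array([0.54770203, 0.02425868]), (292.11224365234375, 160.6978759765625), np.float64(-1.5487405634402673)), 0.84)]
[([0.455, 0.42, -0.002], 0.91), ([0.541, -0.214, 0.002], 0.53), ([0.461, 0.422, 0.056], 0.91), ([0.551, 0.026, 0.002], 0.34), ([0.549, 0.128, 0.079], 0.85)]
16.0083
```

View pics/w3.png

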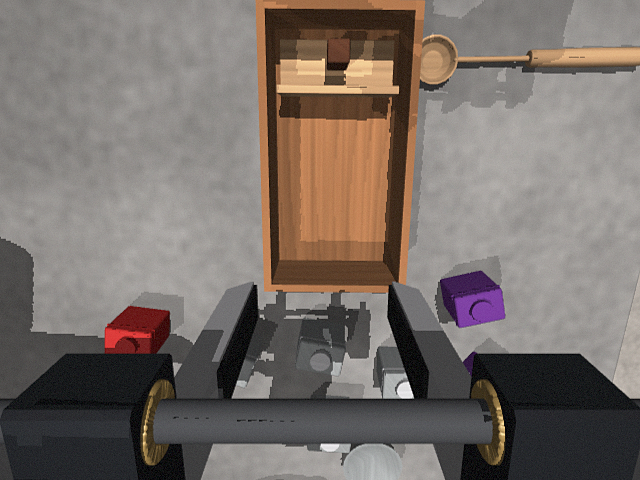

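Box is open, lid lying on the ledge at about (0.46, 0.42). The stop with its post (339,50) is at the world +y end, so the end wall is at world −y. Next: box corners from this view, then tin poses by fitting a cuboid model to their masks.

```bash
cat >> h.py <<'E'
from scipy.optimize import minimize
def fit_tin(mask,c,x0,z0=0.0):
    "fit cuboid 56x40x66 (x,y,yaw) to a mask by overlap"
    m=mask.astype(np.uint8)
    def sil(q):
        cs,sn=np.cos(q[2]),np.sin(q[2])
        P=np.array([proj(*c,[q[0]+cs*a-sn*b,q[1]+sn*a+cs*b,z0+h]) for a in(-.028,.028) for b in(-.02,.02) for h in(0,.066)])
        s=np.zeros_like(m); cv2.fillConvexPoly(s,cv2.convexHull((P*16).round().astype(np.int32)),1,cv2.LINE_8,4); return s
    def cost(q):
        s=sil(q); return 1-(s&m).sum()/max(1,(s|m).sum())
    best=min((minimize(cost,[x0[0],x0[1],a],method='Nelder-Mead',options=dict(initial_simplex=[[x0[0],x0[1],a],[x0[0]+.01,x0[1],a],[x0[0],x0[1]+.01,a],[x0[0],x0[1],a+.25]],maxiter=120)) for a in np.arange(-1.5,1.5,.5)),key=lambda s:s.fun)
    q=best.x; q[2]=(q[2]+np.pi/2)%np.pi-np.pi/2
    return q,best.fun
def tins_wrist(name,dbg=True):
    c=cal('wrist'); im=vision.snapshot('wrist'); save(name,im); out=[]
    for d in models.regions_of('tin1','wrist'):
        p=d['pixels']
        if p.sum()<200: continue
        u,v=np.argwhere(p).mean(0)[::-1]; col=np.median(im[p],0)
        if col.max()-col.min()>40: continue   # coloured look-alike
        q,f=fit_tin(p,c,ray(*c,u,v,.04)[:2]); out.append((q,f))
        print(np.round(q,3),'miss',round(f,2),'score',round(d['score'],2),'px',(round(u),round(v)),'n',p.sum(),col)
    return out
E
python3 - <<'E'
from h import *
c=cal('wrist')
print('rim',[ray(*c,u,v,.093)[:2].round(4) for u,v in [(258,1),(424,0),(266,291),(406,290)]])
print('inner',[ray(*c,u,v,.093)[:2].round(4) for u,v in [(268,10),(415,10),(273,262),(398,262)]])
go(.54,-.31,.36,.0,vel=.3)
tins_wrist('w4'); print(telemetry.current_t())
E
```

```text
rim [array([0.4764, 0.1617]), array([0.6253, 0.167 ]), array([ 0.4818, -0.1181]), array([ 0.6327, -0.1124])]
inner [array([0.4854, 0.1547]), array([0.6179, 0.1587]), array([ 0.4895, -0.0849]), array([ 0.6216, -0.0809])]
[ 0.648 -0.25  -0.003] miss 0.08 score 0.96 px (422, 142) n 2390 [166. 169. 169.]
[ 0.557 -0.33  -0.072] miss 0.05 score 0.87 px (339, 213) n 2261 [167. 170. 169.]
[ 0.432 -0.231 -0.323] miss 0.07 score 0.84 px (222, 123) n 2522 [172. 175. 174.]
[ 0.542 -0.214 -0.154] miss 0.03 score 0.78 px (325, 106) n 2291 [182. 185. 184.]
17.225
```

View pics/w4.png

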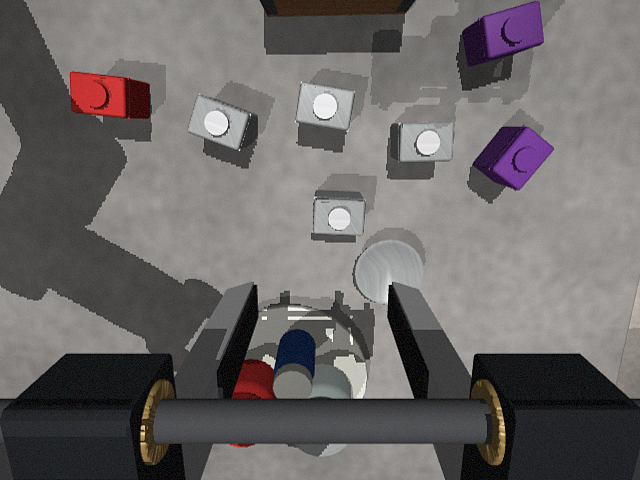

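The view confirms four silver tins at (422,142), (339,213), (222,123) and (325,106). The purple and red ones are look-alikes, and the steel ladle bowl is at (388,270). The fitted yaws match the picture. Picking the first tin.

```bash
cat >> h.py <<'E'
BX,BY,BW=.551,.0245,.023
def box(x,y):
    return BX+np.cos(BW)*x-np.sin(BW)*y, BY+np.sin(BW)*x+np.cos(BW)*y
def pick_place(q,yb):
    gripper_to(.082)
    go(q[0],q[1],.15,q[2],vel=.3)
    hit=r.move_l([q[0],q[1],.048],vel=.12,guard=8)
    gripper_to(.03,f_grip=25); o=telemetry.current_opening()
    print('guard',hit,'opening',round(o,4),telemetry.current_ee_pos().round(3) if hasattr(telemetry.current_ee_pos(),'round') else telemetry.current_ee_pos())
    if not .05<o<.06: raise SystemExit('bad grip')
    go(q[0],q[1],.19,q[2],vel=.25)
    x,y=box(0,yb); go(x,y,.19,BW,vel=.3)
    print('held',round(telemetry.current_opening(),4))
    go(x,y,.075,BW,vel=.15)
    print('down',r.move_l([x,y,.048],vel=.03,guard=4),np.round(telemetry.current_ee_pos(),4))
    gripper_to(.076); go(x,y,.20,BW,vel=.25)
E
python3 - <<'E'
from h import *
pick_place([.542,-.214,-.154],-.110)
go(*box(0,-.11),.30,BW)
c=cal('wrist'); save('w5',vision.snapshot('wrist'))
for d in models.regions_of('tin1','wrist'):
    p=d['pixels']; u,v=np.argwhere(p).mean(0)[::-1]
    q=ray(*c,u,v,.045)
    if q[1]>-.14: print(fit_tin(p,c,q[:2],.008),d['score'])
print(box(0,-.11),telemetry.current_t())
E
```

```text
guard False opening 0.0564 [ 0.542 -0.214  0.048]
held 0.0552
down True [ 0.5534 -0.0854  0.056 ]
(array([ 0.55256877, -0.08568111,  0.01792853]), np.float64(0.04995374653098983)) 0.97
(np.float64(0.5535297769442333), np.float64(-0.08547090628258197)) 25.0833
```

View pics/w5.png

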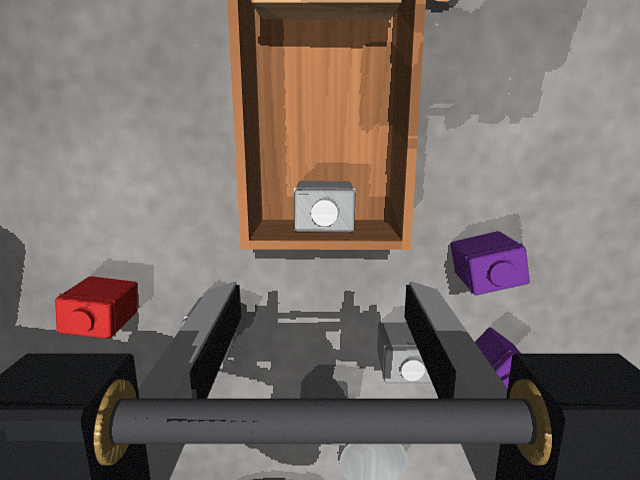

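The first tin stands square against the end wall at px (324,208), 0.3 mm from where I aimed it. I'll repeat for the other three, re-measuring before each pick.

Run:
```python
from h import *
for i,yb in enumerate([-.067,-.024,.019]):
    go(.54,-.31,.36,0.,vel=.35)
    t=[q for q,f in tins_wrist(f'l{i}') if f<.15 and q[1]<-.15]
    if not t: print('none left'); break
    q=max(t,key=lambda q:q[1]); pick_place(q,yb)
go(*box(0,-.08),.36,BW)
c=cal('wrist'); save('w6',vision.snapshot('wrist'))
for d in models.regions_of('tin1','wrist'):
    p=d['pixels']; u,v=np.argwhere(p).mean(0)[::-1]; q=ray(*c,u,v,.045)
    if q[1]>-.12 and p.sum()>200: print(fit_tin(p,c,q[:2],.008),d['score'])
print([np.round(box(0,y),3) for y in (-.113,-.067,-.024,.019)],telemetry.current_t())
print([d['at'] for d in models.mark_of('stop_grip','wrist')])
```

```text
[ 0.648 -0.249  0.007] miss 0.07 score 0.84 px (423, 142) n 2395 [162. 164. 164.]
[ 0.557 -0.33  -0.005] miss 0.07 score 0.71 px (339, 214) n 2206 [162. 165. 165.]
[ 0.433 -0.23  -0.31 ] miss 0.07 score 0.65 px (222, 123) n 2532 [167. 169. 169.]
guard False opening 0.0562 [ 0.433 -0.23   0.048]
held 0.0562
down True [ 0.5525 -0.0424  0.056 ]
[ 0.648 -0.25   0.04 ] miss 0.04 score 0.93 px (423, 142) n 2496 [160. 163. 162.]
[ 0.558 -0.329 -0.053] miss 0.09 score 0.85 px (340, 213) n 2175 [162. 164. 164.]
[ 0.461 -0.49   0.495] miss 0.64 score 0.69 px (295, 343) n 6256 [124. 123. 118.]
guard False opening 0.056 [ 0.648 -0.25   0.048]
held 0.0559
down True [0.5514 0.0006 0.056 ]
[ 0.557 -0.33  -0.008] miss 0.06 score 0.96 px (339, 213) n 2219 [160. 163. 163.]
guard False opening 0.0561 [ 0.557 -0.33   0.048]
held 0.0561
down True [0.5505 0.0435 0.056 ]
(array([ 0.55328516, -0.0858366 ,  0.00719821]), np.float64(0.1992768179991965)) 0.92
(array([0.55033933, 0.0435616 , 0.00260789]), np.float64(0.04665314401622722)) 0.91
(array([ 0.55181817, -0.04266852,  0.00686475]), np.float64(0.11421425593997503)) 0.66
(array([5.51774865e-01, 2.63690225e-04, 1.71043312e-02]), np.float64(0.04389815627743632)) 0.59
[array([ 0.554, -0.088]), array([ 0.553, -0.042]), array([0.552, 0.001]), array([0.551, 0.043])] 51.8667
[[0.548, 0.1283, 0.0807]]
```

View pics/w6.png

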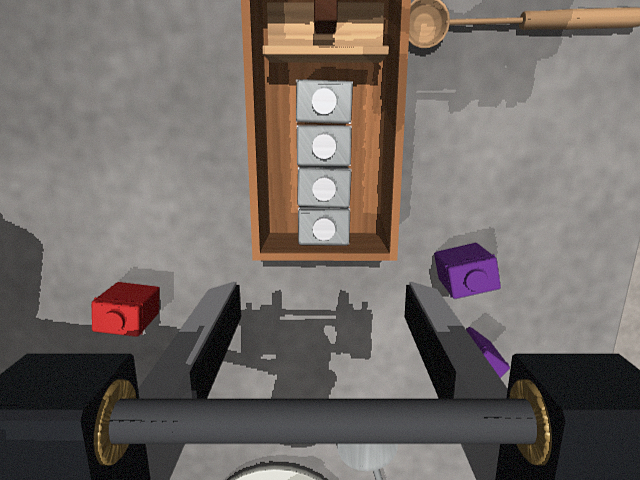

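All four tins are in a row (px 324, rows 102–228) and the stop's plate is behind them at row 48. Now grip the post and push until the force rises.

Run:
```python
from h import *
x,y=box(0,.1045)
go(x,y,.20,BW,vel=.3); gripper_to(.05); go(x,y,.12,BW)
print(r.move_l([x,y,.058],vel=.08,guard=6)); gripper_to(0.,f_grip=12); print('open',telemetry.current_opening())
x1,y1=box(0,.085); print(r.move_l([x1,y1,.058],vel=.04,guard=15),telemetry.current_wrist_force())
x1,y1=box(0,.055); print(r.move_l([x1,y1,.058],vel=.03,guard=12),telemetry.current_ee_pos(),telemetry.current_wrist_force())
r.hold(.3); print(telemetry.current_wrist_force())
p=telemetry.current_ee_pos(); print('post y in box',-np.sin(BW)*(p[0]-BX)+np.cos(BW)*(p[1]-BY))
gripper_to(.05); r.move_l([p[0],p[1],.20],vel=.2)
go(*box(0,-.05),.36,BW,vel=.3)
c=cal('wrist'); save('w7',vision.snapshot('wrist'))
for d in models.regions_of('tin1','wrist'):
    m=d['pixels']; u,v=np.argwhere(m).mean(0)[::-1]; q=ray(*c,u,v,.045)
    if q[1]>-.12 and m.sum()>200: print(fit_tin(m,c,q[:2],.008),d['score'])
print([np.round(box(0,y),3) for y in (-.113,-.073,-.033,.007)],telemetry.current_t())
print([d['at'] for d in models.mark_of('stop_grip','wrist')],'want',box(0,.065))
c=cal('scene');save('s7',vision.snapshot('scene'))
print([d['at'] for d in models.mark_of('lid_knob','scene')+models.mark_of('lid','scene')])
```

```text
False
open 0.022034708716435
False [ 4.05007423  0.42659978 -1.14612099]
True [0.55066263 0.09243437 0.05834768] [1.06645219 1.15515024 3.47783673]
[-1.08839208 -0.05009526  5.92766588]
post y in box 0.06797114590560363
(array([ 0.55102595, -0.0092884 ,  0.02258112]), np.float64(0.15303541315345703)) 0.86
(array([0.55055126, 0.03266113, 0.01158076]), np.float64(0.0390350877192982)) 0.75
(array([ 0.55349309, -0.09366459,  0.03619558]), np.float64(0.29740361919748226)) 0.73
(array([ 0.55259401, -0.04999477,  0.03039136]), np.float64(0.24004874086108852)) 0.61
[array([ 0.554, -0.088]), array([ 0.553, -0.048]), array([ 0.552, -0.008]), array([0.551, 0.031])] 59.525
[[0.5511, 0.0912, 0.0798]] want (np.float64(0.5495051318056804), np.float64(0.08948280825788935))
[[0.4591, 0.422, 0.0551], [0.4564, 0.4164, -0.0]]
```

View pics/w7.png

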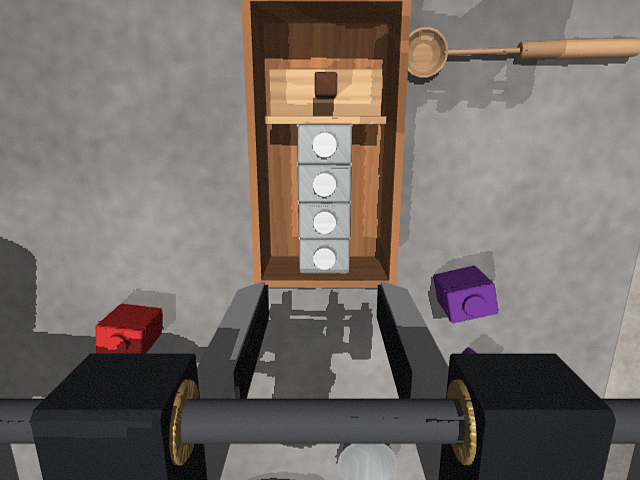

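The row looks tight, with cap rows 145/184/222/258. The post is at y = 0.068 against 0.065 expected, and the force stop could have come early, so I'll push once more with a firmer grip to make sure.

Run:
```python
from h import *
c=cal('wrist'); print('caps',[np.round(ray(*c,324,v,.080),4)[1] for v in (145,184,222,258)])
p=box(0,.068)
go(*p,.12,BW,vel=.3); go(*p,.058,BW,vel=.1); gripper_to(0.,f_grip=35)
q=np.array(telemetry.current_ee_pos()); f0=np.array(telemetry.current_wrist_force())
for i in range(8):
    y=.068-.001*(i+1); r.move_l([*box(0,y),.058],vel=.01); r.hold(.1)
    f=np.array(telemetry.current_wrist_force())-f0; print(round(y,3),np.round(telemetry.current_ee_pos(),4)[1],f.round(1))
    if abs(f[1])>14: break
gripper_to(.05); g=telemetry.current_ee_pos(); r.move_l([g[0],g[1],.20],vel=.2)
print(telemetry.current_t())
```

```text
caps [np.float64(0.0322), np.float64(-0.0071), np.float64(-0.0473), np.float64(-0.0874)]
0.067 0.0925 [0.4 2.8 0. ]
0.066 0.0925 [-0.6  6.1  0.1]
0.065 0.0924 [-0.2  7.7 -0.5]
0.064 0.0923 [ 0.  10.9  0.4]
0.063 0.0922 [ 0.2 13.6  0.1]
0.062 0.092 [ 0.1 15.1  0.4]
65.675
```

The stop is rigidly blocked at 15 N without moving, so the row is snug. Now check the lid from above and fetch it.

Run:
```python
from h import *
yaw=.03
go(.46,.36,.36,yaw,vel=.3)
c=cal('wrist'); save('w8',vision.snapshot('wrist'))
print([d['at'] for d in models.mark_of('lid_knob','wrist')+models.mark_of('lid','wrist')])
m=models.regions_of('lid','wrist'); print(rect(m[0]['pixels'],c,.016))
print(telemetry.current_t())
```

```text
[[0.4577, 0.4188, 0.0518], [0.4648, 0.4194, -0.0006]]
(array([0.45964319, 0.41887207]), (286.2984619140625, 158.46920776367188), np.float64(-1.5356320850807341))
67.125
```

View pics/w8.png

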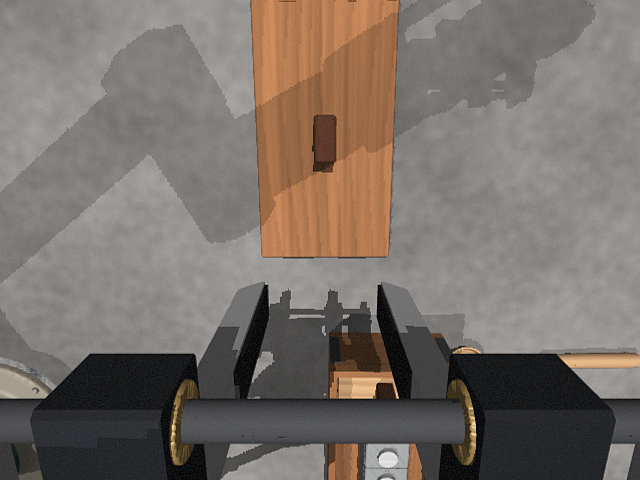

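The lid hasn't moved, with its knob top at (325,138). I'll pick it up and reverse the original path.

```bash
python3 - <<'E'
from h import *
yaw=.03
gripper_to(.06)
go(.46,.42,.12,yaw,vel=.25); print(r.move_l([.46,.42,.0445],vel=.08,guard=8))
gripper_to(0.,f_grip=25); print('open',telemetry.current_opening())
go(.46,.42,.24,yaw,vel=.15); go(.550,.026,.24,yaw,vel=.2); r.hold(.3)
print('held',telemetry.current_opening())
go(.550,.026,.15,yaw,vel=.12)
print(r.move_l([.550,.026,.126],vel=.02,guard=3),telemetry.current_ee_pos(),telemetry.current_wrist_force())
gripper_to(.06); r.hold(.2)
go(.550,.026,.22,yaw,vel=.2); go(.52,-.10,.36,yaw,vel=.3)
c=cal('wrist'); save('w9',vision.snapshot('wrist'))
print('wrist',[d['at'] for d in models.mark_of('lid_knob','wrist')+models.mark_of('lid','wrist')])
m=models.regions_of('lid','wrist'); print(rect(m[0]['pixels'],c,.101))
go(.3,-.45,.36,yaw,vel=.4)
for n in('top','scene'):
    save(n+'9',vision.snapshot(n)); print(n,[d['at'] for d in models.mark_of('lid_knob',n)+models.mark_of('lid',n)])
    m=models.regions_of('lid',n); print(rect(m[0]['pixels'],cal(n),.101))
print(telemetry.current_t())
E
python3 -c "
import cv2
a=cv2.imread('pics/scene9.png')[120:280,270:470]
cv2.imwrite('pics/crop9.png',cv2.resize(a,None,fx=3.6,fy=3.6,interpolation=cv2.INTER_CUBIC))"
```

```text
False
open 0.024126131183091027
held 0.02429894118341437
True [0.54984761 0.02598165 0.12953429] [0.10904198 0.19100139 4.73760053]
wrist [[0.5532, 0.0238, 0.1392], [0.5526, 0.0284, 0.0838]]
(array([ 0.55074548, -0.01710546]), (202.9381561279297, 159.59503173828125), np.float64(-1.5385761347644111))
top [[0.5516, 0.0273, 0.1349], [0.5528, 0.025, 0.0826], [0.4974, -0.5553, 0.0022]]
(array([0.54933093, 0.02683849]), (287.225341796875, 157.92385864257812), np.float64(-1.5405327675396707))
scene [[0.5495, 0.0279, 0.1384], [0.5436, 0.0263, 0.0821]]
(array([0.55301605, 0.02517899]), (294.2518615722656, 159.73777770996094), np.float64(-1.536202126389687))
80.2667
```

View pics/crop9.png

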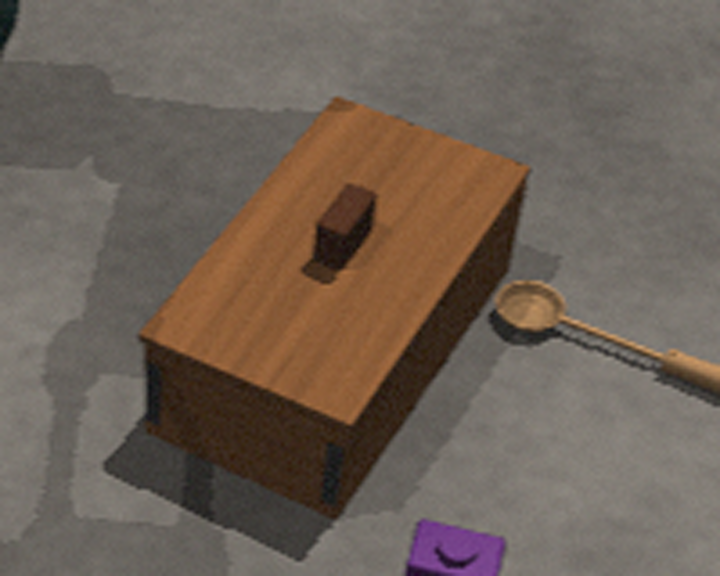

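The lid sits level and flush. Contact came at TCP z = 0.1295, the same height as the original grasp, which means it is fully seated. The spoon is where it was. Handing in.

```bash
python3 -c "
from h import *
r.sign_off()"
```

```text
the job is handed in; nothing more can be done
```

The job is done and handed in at about 80 s of the 210 s allowed; the sign-off gives no verdict.

- **Lid off:** I lifted it by the knob and laid it flat on the ledge at about (0.46, 0.42).
- **Tins:** All four steel tins stand upright in one row against the end wall. I didn't reach for the red and purple look-alikes, the ladle, the spoon or anything on the turntable. The last picture shows the spoon where it was; I made no separate check of the turntable things at the end.
- **Stop:** I pushed it until it was snug. A second push reached 15 N and the stop barely moved. The tin caps measured 39–40 mm apart.
- **Lid back on:** It met the box at the same height it was first gripped (0.1295 m). All three cameras put its knob within about 4 mm of the start position, and the close-up shows it level and flush.

**Disagreements in the checks:**
- The stop's post read 0.068 m along the box, against 0.065 m expected for four tins. That is inside the 7 mm tolerance and probably comes from my estimate of the box position.
- After the push, the mask fits for the tins nearest the end wall were poor and showed them up to 6 mm off. I went by the caps seen in the picture, which were within about 1 mm.
- The last wrist view showed only part of the lid, so its outline from that view was not usable.

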